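# Portion three plums with the tilting scoop and spring scale

### The arm

A 6-joint arm with a two-finger parallel gripper is mounted at the origin on a cart in front of the work surface, level with it; the furniture and walls round the work are solid. World frame = base frame: x ahead of the robot, y to its left, z up, the work surface at z = 0. Lengths are in m, angles in rad, forces in N, time in s.
With the tool pointing down it reaches from about 0.275 to 0.725 m from the base axis. Payload 5.6 kg.
Tool frame: the origin (TCP) lies midway between the tips of the shut fingers; the grasp point (between the pads) lies 19 mm behind it; z points along the fingers, y is the line along which they close (so a half turn about z gives the same grasp; the last joint's range is limited). The gripper opens to 85 mm and grips with 20 to 120 N. Pads are 22 mm wide; open, the fingers measure 114 mm over their backs; the gripper's body (76 mm by 85 mm) begins 54 mm behind the grasp point. The pads swing forward as they close: fully open they stand 13 mm farther back than shut.
Start: joints at [1.403, 0.255, 0.108, 0, -1.424, -0.285], TCP at [0.241, 0.495, 0.231] pointing down, gripper open.
Joint ranges: [-2.95, 2.95], [-1.21, 1.97], [-1.09, 1.5], [-2.87, 1.71], [-2.94, -0.07], [-3.05, 3.05]. Speed limits (rad/s): [2.57, 2.57, 3.14, 3.14, 3.14, 3.14].

### API

Orientations are given as [roll, pitch, yaw] about the fixed x, y, z axes, in that order (R = Rz(yaw) Ry(pitch) Rx(roll)).
In Python, from cell import bot, claw, inverse_kinematics, vision, order gives the robot as it stands. Calls block until the motion is done:
- bot.goto(position, orientation): joint-space move of the TCP to a pose.
- bot.movel(position, speed=0.15, attitude=None, f_stop=None): straight line of the TCP; attitude=None keeps the orientation; speed is the mean speed in m/s. With f_stop (N) it stops when the force on the tool has changed by that much, and returns True; else False.
- bot.move_j(angles): joint-space move.
- claw.command_gripper(opening, grip_force=None): opening from 0.0 (shut) to 1.0 (fully open); grip_force is the grip in N (None keeps the last); returns when the fingers have stopped.
- bot.pause(seconds).
- inverse_kinematics(position, orientation): joint angles nearest the present ones, or None.
- bot.get_obs(): the state.
- vision.get_image(name): name is "scene" or "top" or "wrist"; returns the picture (400x640x3 uint8, red, green, blue); there is no depth.
- vision.camera_info(name): a dict with "mtx" (3x3 intrinsics, pixels), "eye" and "orientation" of the camera in the world; the wrist camera has in their place "hand_eye" (4x4, takes a point from camera to tool coordinates, whose origin is the TCP and whose axes are the flange's). Camera axes: x right, y down, z forward; pixel columns grow to the right and rows downward; lengths in m; the calibration is good to about 2 mm. The wrist camera is an equidistant fisheye: a pixel r from the principal point sees the ray r / f radians off the axis. A picture is of the moment at which its call begins: read the wrist's pose just before it. camera_info takes no time and is no camera call.
A pose or a line that the arm cannot do raises bot.MotionError and nothing moves.
- order.finish_job(): hands the job in; it is judged then, once.
The state is a dict: "clock": time; "qpos": joint angles; "dq": joint speeds; "joint_torque": joint torques, N m; "eef_pos": TCP position; "ee_rot": TCP orientation; "ft_force": force on the tool from outside, world axes, zero at the start; "wrist_torque": the same for the moment, N m; "grip_width": opening from 0.0 (shut) to 1.0 (fully open); "gripper_force": force on a finger pad.
Only numpy, scipy, OpenCV 4.12 (cv2) and the standard library are available. Lean on these libraries where they do the work, as an engineer would, in place of code of your own. Each camera call takes 0.05 s, during which the arm holds its last target. There are 200 camera calls.

### The job

Slide the blue tray by its yellow tab along the scale plate until it is fully home against the orange stop below the spout, without lifting it off the plate. Then tip the scoop little by little by its red crossbar until the scale shows that exactly three plums have dropped into the tray, and let the scoop come back to level with the other two still in it. Do not touch the plums or disturb the other things on the table.

Things in the scene. Friction and masses are not known exactly. Their poses are not given: they have to be found in the camera images.
- station: Fixed grey base plate, 235 x 265 x 10 mm, with a low spring scale (long plate between two rails) and, left of it, a stand with a tilting scoop. Origin: on the table, below the scoop's pivot. +x along the rails towards the orange stop (away from the robot, but for the yaw), +y from the spout to the scoop's closed tail (left). Lane centre line: y = -25 mm, from x = -150 to +50 mm; its rails are 84 mm apart.
- stop (a point): Middle of the near face of the orange end stop, at x +50, y -25 mm in the station frame, on the plate's top; stop and rails rise 12 to 14 mm over the plate. It sinks with the plate. Between the tray's start and the stop two steel arms with a clear baffle plate hang over the lane (baffle up to z 164 mm); all this stays above z 110 mm, the tray's rim (below 97 mm) passes under.
- weigh (a joint): How far the spring-borne weighing plate (with rails, stop and red pointer at its near right corner) has sunk, m. With the empty tray it rests at 1 to 10 mm (trays differ in weight); each plum in the tray (15 g) sinks it 3.7 mm more. Settles in about 0.6 s; limit 30 mm. Plate top: z = 55 mm minus this value.
- scoop (a joint): Tilt of the scoop, rad: 0 level, on its stop, to 0.85, spout down. Let go, it sinks back to 0 in about a second. Takes 1 to 4 N at the crossbar. Its trough (22 mm wide) has a stepped floor of 7 pockets, each holding its plum to a steeper tilt than the one before it: plums leave one by one, the first near 0.2 rad, the others 0.06 to 0.2 rad apart, depending on which two pockets are empty. Tilt slowly.
- crossbar (a point): Centre of the red crossbar (14 mm thick, 76 mm long along the station's x) on a 9 mm stalk over the scoop; at tilt 0 at x 0, y +30, z 240 mm in the station frame. It swings towards the station's -y about the pivot (x 0, y 0, z 135 mm, axis along x) 109 mm away. Push it from its +y side; below it there is only the stalk, down to z 165 mm.
- spout (a point): Lip of the scoop's spout, on the pivot, so it does not move: x 0, y 0, z 135 mm in the station frame. Plums fall from here into the tray once it is home.
- tray: Loose blue open tray, 80 x 80 x 40 mm, 3 mm walls, on the weighing plate between the rails (2 mm play each side). Origin: centre of its underside; +x like the station's. A tongue on its near side leads to a yellow tab. Fully home against the stop its origin is at x = +10 mm in the station frame, below the spout; it starts 65 to 100 mm short of that.
- tab (a point): Centre of the tray's upright yellow tab: 8 mm thick along x, 40 mm wide, 30 mm high, 90 mm before the tray's centre, 31 mm above its underside; 5 mm tongue behind it, nothing before it.
- plum1_center (a point): Centre of a dark red plum, a ball of 20 mm, 15 g; number 1 of five in the scoop counted from the spout (they cannot overtake).
- plum2_center (a point): Centre of a dark red plum, a ball of 20 mm, 15 g; number 2 of five in the scoop counted from the spout (they cannot overtake).
- plum3_center (a point): Centre of a dark red plum, a ball of 20 mm, 15 g; number 3 of five in the scoop counted from the spout (they cannot overtake).
- plum4_center (a point): Centre of a dark red plum, a ball of 20 mm, 15 g; number 4 of five in the scoop counted from the spout (they cannot overtake).
- plum5_center (a point): Centre of a dark red plum, a ball of 20 mm, 15 g; number 5 of five in the scoop counted from the spout (they cannot overtake).
- salt_jar: Bystander: jar with red cap, 45 mm wide, 106 mm high, standing on the station's base plate to the left of the lane, before the scoop. Origin at its underside.
- tape_roll: Bystander: roll of tan tape, 83 mm wide, 24 mm high, to the right of the lane.
- cup_full: Bystander: clear cup with plums, 113 mm wide, 52 mm high, right of the far end of the lane.
- wipes_pack: Bystander: flat white and green pack, 106 x 236 x 28 mm, left on the table.
- lime_pen: Bystander: lime and white pen, 110 mm long, at the left.
- scissors: Bystander: scissors with yellow handles, 206 mm long, right front.
There are look-alikes about, which are no part of the job. Several things have the shape of the tray; the one meant has the colours described above.

How it is judged:
By the outcome, as a careful person would: the job done as asked, in the order asked, and still so for the second after the job is handed in, with the robot touching nothing.
It also fails if it takes over 72 s, if anything falls off the work surface, if the arm or the gripper's body presses on something with over 40 N, if the wrist force passes 120 N, or if a joint passes its speed limit or range.

## Working session

There is one attempt and no reset: what is moved stays moved. The work goes in short steps, each a Python script; the robot and the scene stay as the last script left them, time stands still between calls to the robot, and variables do not carry over. Pictures are saved under pics/ and viewed, at most 10 in all, crops included, and the job is handed in when it is done.

```bash
ls; mkdir -p pics
python3 - <<'E'
from cell import bot,vision
import cv2
for n in("scene","top"):
    cv2.imwrite(f"pics/{n}0.png",vision.get_image(n)[:,:,::-1]); c=vision.camera_info(n); print(n,c)
print(vision.camera_info("wrist"))
o=bot.get_obs(); print(o)
E
```

```text
pics
scene {'mtx': array([[380.34648539,   0.        , 324.18542825],
       [  0.        , 380.34648539, 200.63247107],
       [  0.        ,   0.        ,   1.        ]]), 'eye': array([-0.1019559 , -0.33515841,  0.96543625]), 'orientation': array([-2.40357788, -0.01292074, -1.06416605])}
top {'mtx': array([[384.97960466,   0.        , 321.5256145 ],
       [  0.        , 384.97960466, 204.39491237],
       [  0.        ,   0.        ,   1.        ]]), 'eye': array([0.41011352, 0.00997393, 1.3664227 ]), 'orientation': array([-3.03899516, -0.0059433 , -1.54100412])}
{'mtx': array([[309.70691629,   0.        , 318.19363428],
       [  0.        , 309.70691629, 203.65264193],
       [  0.        ,   0.        ,   1.        ]]), 'hand_eye': array([[ 5.80053939e-04, -9.59748855e-01, -2.80859038e-01,
         7.17500451e-02],
       [ 9.99999829e-01,  5.36473921e-04,  2.32050955e-04,
         3.04620639e-04],
       [-7.20370893e-05, -2.80859125e-01,  9.59749002e-01,
        -1.42490948e-01],
       [ 0.00000000e+00,  0.00000000e+00,  0.00000000e+00,
         1.00000000e+00]])}
{'clock': 0.1, 'qpos': array([ 1.40263322e+00,  2.55646211e-01,  1.07164368e-01, -4.04531543e-04,
       -1.42391171e+00, -2.84590394e-01]), 'dq': array([ 0.0004321 ,  0.00014201,  0.00319819,  0.00288667, -0.00128417,
       -0.00018907]), 'joint_torque': array([-1.79896990e-03, -3.87602592e+01,  2.38475704e+01,  5.37792295e+00,
       -3.77417280e-03,  1.75821981e-06]), 'eef_pos': array([0.24036302, 0.49421357, 0.23052293]), 'ee_rot': array([ 3.13994733e+00, -6.44592643e-05, -4.52812973e-01]), 'ft_force': array([-0.2719014 ,  0.85995468,  0.34486487]), 'wrist_torque': array([-0.00435541, -0.03519196,  0.03144595]), 'gripper_force': 0.0, 'grip_width': 0.999498184313366}
```

View pics/scene0.png

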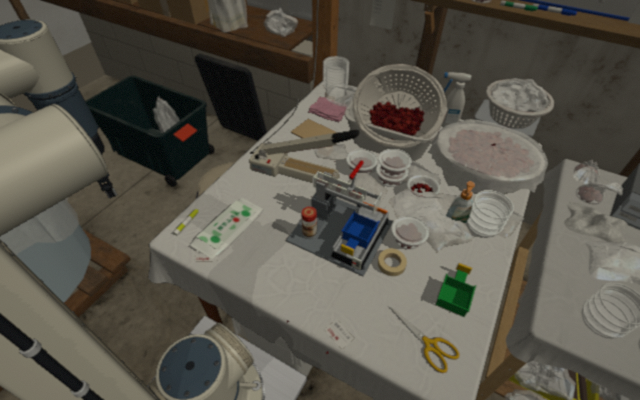

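View pics/top0.png

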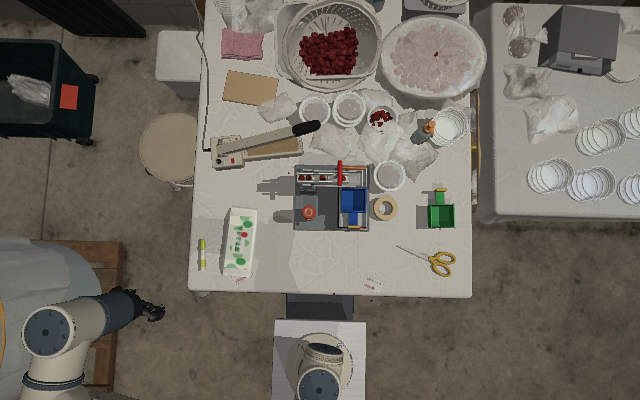

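The scene shows the station in mid-table with the jar standing left of the lane. In the top view the base plate spans about (294–369, 165–231), the tray is near (354, 200) and the red crossbar near (339, 172). The green tray at (440, 212) is a look-alike. Next I'll measure with colour masks in both views.

```bash
cat > h.py <<'E'
import numpy as np, cv2
from cell import bot, claw, inverse_kinematics, vision, order
from scipy.spatial.transform import Rotation as R
def ray(n,px):
    c=vision.camera_info(n); K=c["mtx"]; d=np.array([(px[0]-K[0,2])/K[0,0],(px[1]-K[1,2])/K[1,1],1.])
    return np.array(c["eye"]),R.from_euler("xyz",c["orientation"]).as_matrix()@d
def onz(n,px,z):
    e,d=ray(n,px); return e+d*(z-e[2])/d[2]
def proj(n,P):
    c=vision.camera_info(n); q=R.from_euler("xyz",c["orientation"]).as_matrix().T@(np.array(P)-c["eye"]); p=c["mtx"]@q; return p[:2]/p[2]
def tri(p1,p2,n1="scene",n2="top"):
    e1,d1=ray(n1,p1);e2,d2=ray(n2,p2)
    s=np.linalg.lstsq(np.c_[d1,-d2],e2-e1,rcond=None)[0]
    a,b=e1+s[0]*d1,e2+s[1]*d2
    return (a+b)/2,np.linalg.norm(a-b)
def mask(img,lo,hi,box):
    m=cv2.inRange(cv2.cvtColor(img,cv2.COLOR_RGB2HSV),np.array(lo),np.array(hi)); k=np.zeros_like(m)
    x0,y0,x1,y1=box; k[y0:y1,x0:x1]=m[y0:y1,x0:x1]; return k
E
python3 - <<'E'
from h import *
B={"scene":(280,150,420,275),"top":(285,155,380,240)}
for n in B:
    im=cv2.cvtColor(cv2.imread(f"pics/{n}0.png"),cv2.COLOR_BGR2RGB)
    for nm,lo,hi in(("red",(0,190,110),(5,255,255)),("red2",(174,150,110),(180,255,255)),("blue",(105,150,40),(125,255,255)),("yellow",(18,140,100),(32,255,255)),("orange",(6,150,120),(16,255,255))):
        m=mask(im,lo,hi,B[n]); k,l,s,c=cv2.connectedComponentsWithStats(m)
        for i in range(1,k):
            if s[i,4]>6: print(n,nm,s[i],c[i].round(1),cv2.minAreaRect(np.argwhere(l==i)[:,::-1].astype(np.float32)))
    x0,y0,x1,y1=B[n]; cv2.imwrite(f"pics/{n}_c.png",cv2.resize(im[y0:y1,x0:x1,::-1],None,fx=5.5,fy=5.5,interpolation=cv2.INTER_CUBIC)[:600,:800])
E
```

```text
scene red [350 161  13  17  59] [356.  169.3] ((356.34002685546875, 168.8800048828125), (3.6000001430511475, 18.200000762939453), 36.869895935058594)
scene red [311 213   5   5   9] [313.1 215.1] ((313.1200256347656, 215.16001892089844), (1.2000000476837158, 5.600000381469727), 53.13010025024414)
scene blue [342 212  37  36 825] [358.6 230.4] ((357.9000244140625, 230.7000274658203), (29.96331214904785, 33.541019439697266), 26.56505012512207)
scene yellow [341 244  13   7  28] [346.9 247.1] ((347.1000061035156, 247.30001831054688), (12.969193458557129, 2.2360680103302), 26.56505012512207)
scene orange [303 207  12  10  64] [308.2 211.3] ((308.2500305175781, 211.25003051757812), (9.192388534545898, 9.899494171142578), 45.0)
scene orange [378 208   9   4  10] [382.  209.5] ((382.0, 209.50001525878906), (8.497057914733887, 0.8944271206855774), 26.56505012512207)
top red [338 161   4  24  82] [339.8 173.4] ((339.5, 172.5), (23.0, 3.0), 90.0)
top blue [341 187  25  38 686] [352.8 202.6] ((353.0, 205.5), (37.0, 24.0), 90.0)
top yellow [348 226  11   2  22] [353.  226.5] ((353.0, 226.5), (1.0, 10.0), 90.0)
top orange [342 167  24   2  43] [354.6 167.4] ((353.5, 167.5), (1.0, 23.0), 90.0)
```

View pics/top_c.png

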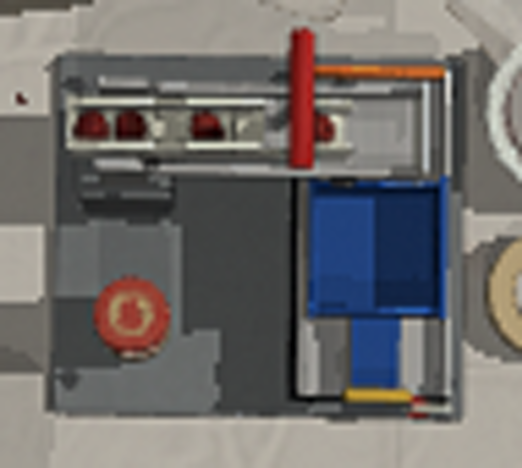

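View pics/scene_c.png

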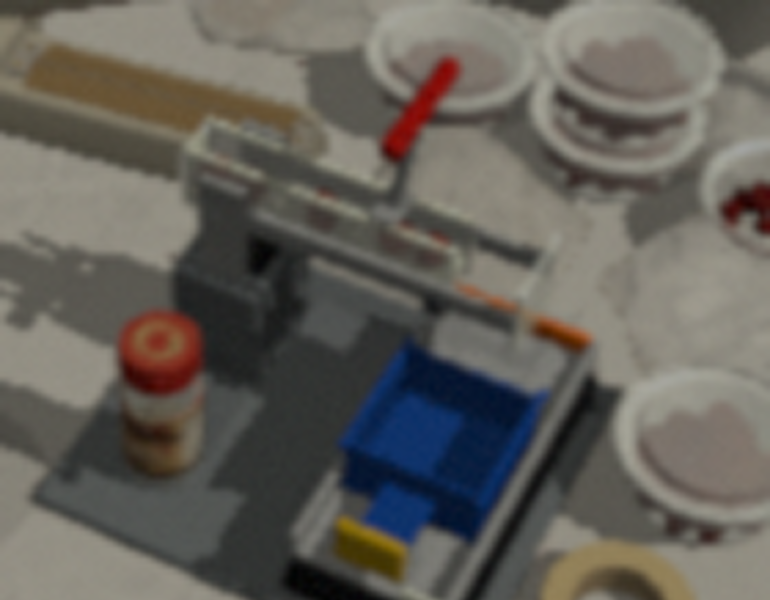

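The top crop shows the crossbar over columns 338–341 and rows 161–184, and the tab near (353, 226.5). The orange stop lies along row 167.5, columns 342–366. The jar is left of the lane, at about (309, 212). Four plums show; the crossbar may hide the fifth.

Run:
```python
from h import *
np.set_printoptions(precision=4,suppress=True)
print("bar tri",tri((355.8,169.2),(339.7,172.7)))
a,b=onz("top",(339.7,161),.247),onz("top",(339.7,184.5),.247); print("bar ends z.247",a,b,np.arctan2(*(a-b)[[1,0]]))
print("tab tri",tri((346.9,246.5),(353,226.5)))
print("tab top", onz("top",(353.1,226.5),.095),onz("scene",(347.5,243.5),.095))
l,r=onz("top",(342,167.7),.065),onz("top",(366,167.7),.065); print("stop",l,r,(l+r)/2)
cs=[onz("top",(285+u/5.5,155+v/5.5),.01) for u,v in((54,57),(49,412),(461,417),(460,57))]; print("plate",cs,np.mean(cs,0))
for i,j in((1,0),(2,3)): print(np.arctan2(*(cs[j]-cs[i])[[1,0]]))
for i,j in((3,0),(2,1)): print(np.arctan2(*(cs[j]-cs[i])[[1,0]])-np.pi/2)
print("jar",onz("top",(308.9,212.3),.1)); print("tape",onz("top",(386,209),.024))
```

```text
bar tri (array([ 0.6215, -0.0443,  0.2453]), np.float64(0.00044699477498590654))
bar ends z.247 [ 0.6561 -0.0431  0.247 ] [ 0.5859 -0.0449  0.247 ] 0.024955804971677483
tab tri (array([ 0.4714, -0.1004,  0.1007]), np.float64(0.002520228661944319))
tab top [ 0.471  -0.1001  0.095 ] [ 0.4859 -0.0967  0.095 ]
stop [ 0.673  -0.0603  0.065 ] [ 0.6756 -0.1427  0.065 ] [ 0.6743 -0.1015  0.065 ]
plate [array([0.6874, 0.1058, 0.01  ]), array([0.4568, 0.1005, 0.01  ]), array([ 0.4616, -0.1631,  0.01  ]), array([ 0.6956, -0.1584,  0.01  ])] [ 0.5753 -0.0288  0.01  ]
0.02303595774226185
0.01998649284848143
0.031019485676859082
0.01788805767972157
jar [0.5132 0.0472 0.1   ]
tape [ 0.5392 -0.2202  0.024 ]
```

```bash
cat >> h.py <<'E'
YAW=0.024; O=np.array([0.6222,-0.0744,0.]); RZ=R.from_euler("z",YAW)
ATT=[np.pi,0,-np.pi/2+YAW]
def W(x,y,z): return O+RZ.apply([x,y,z])     # station -> world
def S(p): return RZ.inv().apply(np.array(p)-O)
def wpx(u,v,z,ob):                            # wrist pixel -> world point at height z
    c=vision.camera_info("wrist");K=c["mtx"];a=np.array([u-K[0,2],v-K[1,2]])/K[0,0];t=np.linalg.norm(a)
    d=np.r_[a/t*np.sin(t),np.cos(t)];H=c["hand_eye"];Rt=R.from_euler("xyz",ob["ee_rot"]).as_matrix()
    e=ob["eef_pos"]+Rt@H[:3,3];d=Rt@H[:3,:3]@d;return e+d*(z-e[2])/d[2]
def shot(n,f=None):
    ob=bot.get_obs();im=vision.get_image(n)
    if f: cv2.imwrite("pics/"+f,im[:,:,::-1])
    return ob,im
E
python3 - <<'E'
from h import *
np.set_printoptions(precision=4,suppress=True)
claw.command_gripper(0.0)
p=W(-.19,-.025,.20); bot.goto(p,ATT); 
ob,im=shot("wrist","w1.png")
print(ob["clock"],ob["eef_pos"],ob["ee_rot"],ob["ft_force"],ob["qpos"])
m=mask(im,(18,140,90),(33,255,255),(0,0,640,400));k,l,s,c=cv2.connectedComponentsWithStats(m)
for i in range(1,k):
    if s[i,4]>30: print(s[i],c[i],S(wpx(*c[i],.09,ob)))
E
```

```text
3.1167 [ 0.4332 -0.1034  0.2   ] [-3.1415  0.0001 -1.5457] [-0.0976 -0.7174 -0.2528] [ 0.1196  0.0598 -0.2075 -0.0001 -1.3034 -0.0945]
[266 176  11  50 426] [270.507  200.8427] [-0.1488 -0.0248  0.09  ]
```

View pics/w1.png

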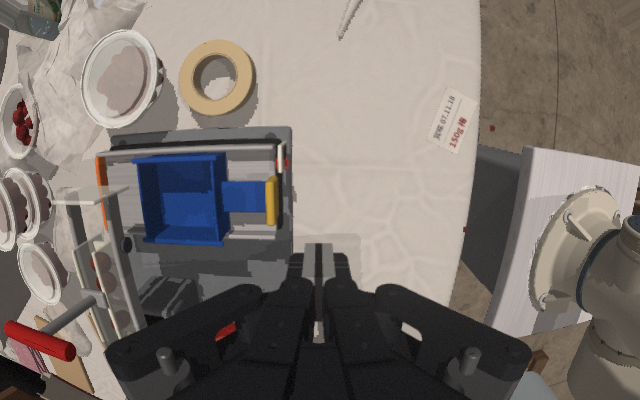

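The wrist view shows the tab at (270, 201), which is station (−0.149, −0.025), so the tray is about 69 mm short of home. Next I go down in front of the tab and push.

Run:
```python
from h import *
np.set_printoptions(precision=4,suppress=True)
bot.movel(W(-.192,-.025,.073),.12); f0=bot.get_obs()["ft_force"]
print(bot.movel(W(-.115,-.025,.073),.05,f_stop=8),S(bot.get_obs()["eef_pos"]),bot.get_obs()["ft_force"]-f0)
print(bot.movel(W(-.085,-.025,.073),.025,f_stop=6)); ob,im=shot("scene","s2.png")
print(S(ob["eef_pos"]),ob["ft_force"]-f0,ob["clock"])
ob,im=shot("wrist","w2.png")
m=mask(im,(18,140,90),(33,255,255),(0,0,640,400));k,l,s,c=cv2.connectedComponentsWithStats(m)
for i in range(1,k):
    if s[i,4]>30: print(s[i],c[i],S(wpx(*c[i],.09,ob)))
```

```text
False [-0.115  -0.025   0.0731] [0.6543 0.3482 1.0209]
True
[-0.0905 -0.0247  0.0712] [-2.1201  1.4501  1.1588] 7.0917
[270 225  26  66 998] [280.3257 254.8126] [-0.0739 -0.0369  0.09  ]
```

View pics/w2.png

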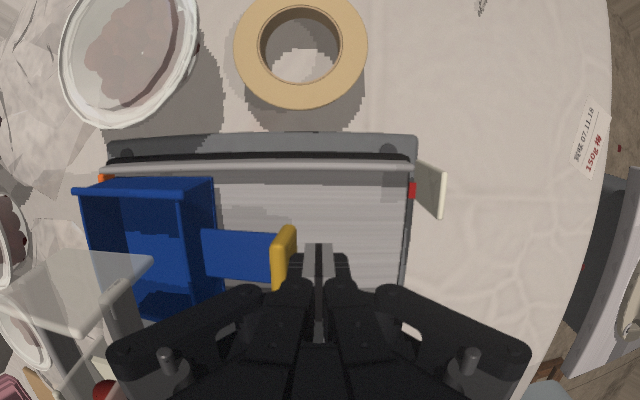

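The tray's far wall is at the orange stop, around (100, 180), and the push ended on contact force. I'll back off, verify from above, and go to the crossbar.

Run:
```python
from h import *
np.set_printoptions(precision=4,suppress=True)
bot.movel(W(-.125,-.025,.073),.08); bot.movel(W(-.15,-.025,.20),.2)
ob,im=shot("wrist","w3.png")
m=mask(im,(18,140,90),(33,255,255),(0,0,640,400));k,l,s,c=cv2.connectedComponentsWithStats(m)
for i in range(1,k):
    if s[i,4]>30: print(s[i],c[i],S(wpx(*c[i],.09,ob)))
m=mask(im,(105,150,40),(125,255,255),(0,0,640,400));ys,xs=np.where(m);print("blue",xs.min(),xs.max(),ys.min(),ys.max())
m=mask(im,(6,150,100),(16,255,255),(0,100,200,300));ys,xs=np.where(m);print("orange",xs.min(),xs.max(),ys.min(),ys.max())
cv2.imwrite("pics/w3c.png",cv2.resize(im[100:300,20:320,::-1],None,fx=2.6,fy=2.6,interpolation=cv2.INTER_CUBIC))
print(ob["clock"])
```

```text
[229 177  14  50 393] [234.6641 201.3868] [-0.0792 -0.0252  0.09  ]
blue 106 229 155 246
orange 119 123 156 160
8.575
```

View pics/w3c.png

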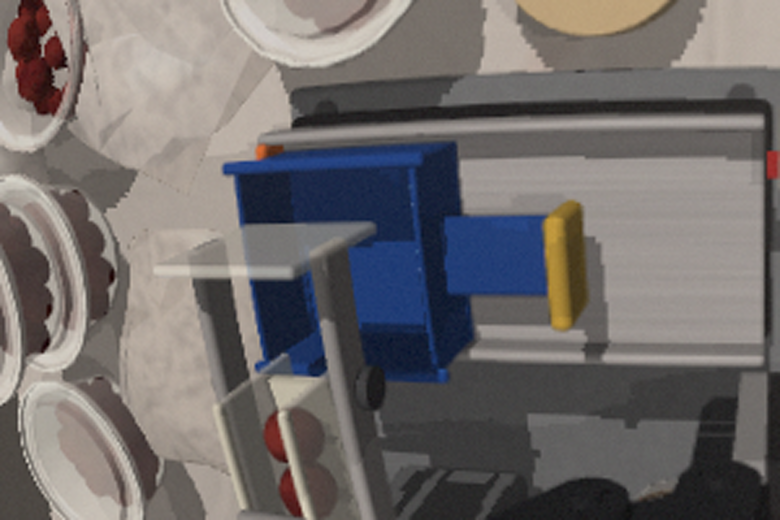

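The tab now reads station x = −0.079 (−0.080 nominal) and the far wall covers the stop, so the tray is home. I go to the crossbar's +y side.

Run:
```python
from h import *
np.set_printoptions(precision=4,suppress=True)
bot.movel(W(-.15,-.025,.33),.2)
bot.goto(W(0,.075,.33),ATT); bot.movel(W(0,.075,.236),.15); 
ob,im=shot("wrist"); f0=ob["ft_force"]
print(bot.movel(W(0,.044,.236),.03,f_stop=1.5)); 
ob,im=shot("wrist","w4.png"); print(ob["clock"],S(ob["eef_pos"]),ob["ft_force"]-f0)
```

```text
True
11.825 [-0.      0.0487  0.2356] [-0.158   1.6226  1.9297]
```

View pics/w4.png

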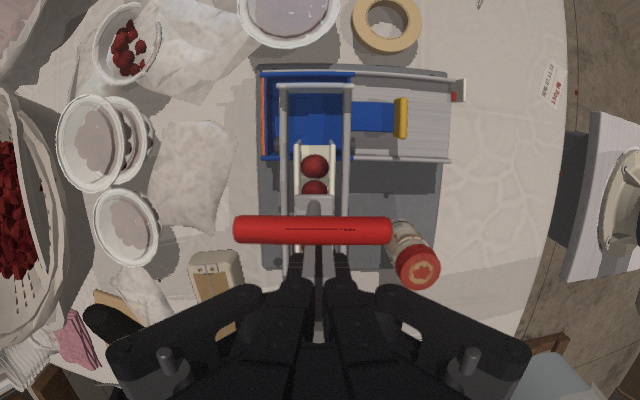

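The view shows plums at (315, 165) and (315, 187) in the trough. The tray is at columns 262–352, rows 72–160, with the finger against the bar. Now I tip in small steps, watching the plum area in the tray and the tab's sinking in the scene view.

```bash
cat >> h.py <<'E'
A0=np.arctan2(30,105);L=np.hypot(.030,.105)
def tilt(th,speed=.03): bot.movel(W(0,L*np.sin(A0-th)+.0187,.135+L*np.cos(A0-th)-.005),speed)
def reds(im):
    h=cv2.cvtColor(im,cv2.COLOR_RGB2HSV); m=cv2.inRange(h,np.array((0,110,35)),np.array((6,255,255)))|cv2.inRange(h,np.array((168,110,35)),np.array((180,255,255)))
    k,l,s,c=cv2.connectedComponentsWithStats(m); return [(s[i,4],c[i]) for i in range(1,k) if s[i,4]>25]
def look(name=None):
    ob,im=shot("wrist",name); tr=0
    for a,c in reds(im):
        p=S(wpx(*c,.065,ob))
        if -.032<p[0]<.052 and -.068<p[1]<-.003: tr+=a
    h,sc=shot("scene"); m=mask(sc,(18,140,80),(33,255,255),(320,190,420,275)); ys,xs=np.where(m)
    return tr,(round(xs.mean(),2),round(ys.mean(),2),len(xs)) if len(xs) else None,ob,im
def run(th,end,goal,step=.018,wait=.3):
    tr=0
    while th<end:
        th+=step; tilt(th); bot.pause(wait); tr,y,ob,im=look(f"t{int(round(th*1000))}.png")
        print(f"{th:.3f} t={ob['clock']:.1f} tray_red={tr} tab={y} y={S(ob['eef_pos'])[1]:.4f}")
        if tr>goal: break
    return th
E
python3 - <<'E'
from h import *
print(look()[:2])
tilt(.08); bot.pause(.2); print(look()[:2])
th=run(.1,.32,120); bot.pause(.6); print(th,look("d1.png")[:2],bot.get_obs()["clock"])
E
```

```text
(0, (np.float64(356.93), np.float64(229.93), 30))
(0, (np.float64(356.87), np.float64(230.0), 30))
0.118 t=13.3 tray_red=0 tab=(np.float64(356.86), np.float64(229.79), 28) y=0.0361
0.136 t=14.0 tray_red=0 tab=(np.float64(356.69), np.float64(229.97), 29) y=0.0342
0.154 t=14.6 tray_red=0 tab=(np.float64(356.77), np.float64(229.87), 31) y=0.0322
0.172 t=15.3 tray_red=0 tab=(np.float64(356.41), np.float64(229.62), 29) y=0.0303
0.190 t=15.9 tray_red=0 tab=(np.float64(356.77), np.float64(229.9), 31) y=0.0283
0.208 t=16.6 tray_red=199 tab=(np.float64(356.93), np.float64(230.86), 29) y=0.0264
0.20799999999999996 (np.int32(197), (np.float64(357.13), np.float64(230.97), 31)) 17.3583
```

The first plum dropped at 0.208 rad: about 198 px of red in the tray, and the tab down 1 px. On to the second.

Run:
```python
from h import *
th=run(.208,.5,260); bot.pause(.6); print(th,look("d2.png")[:2],bot.get_obs()["clock"])
```

```text
0.226 t=17.9 tray_red=180 tab=(np.float64(357.39), np.float64(231.23), 31) y=0.0244
0.244 t=18.6 tray_red=157 tab=(np.float64(357.23), np.float64(231.1), 30) y=0.0225
0.262 t=19.2 tray_red=145 tab=(np.float64(357.07), np.float64(230.93), 29) y=0.0205
0.280 t=19.9 tray_red=131 tab=(np.float64(356.97), np.float64(230.83), 30) y=0.0185
0.298 t=20.5 tray_red=89 tab=(np.float64(357.42), np.float64(232.03), 33) y=0.0165
0.316 t=21.2 tray_red=86 tab=(np.float64(357.28), np.float64(231.91), 32) y=0.0146
0.334 t=21.8 tray_red=54 tab=(np.float64(357.19), np.float64(231.84), 31) y=0.0126
0.352 t=22.5 tray_red=70 tab=(np.float64(357.34), np.float64(231.97), 32) y=0.0106
0.370 t=23.1 tray_red=71 tab=(np.float64(357.34), np.float64(231.97), 32) y=0.0087
0.388 t=23.8 tray_red=75 tab=(np.float64(357.34), np.float64(231.97), 32) y=0.0068
0.406 t=24.4 tray_red=83 tab=(np.float64(357.34), np.float64(231.97), 32) y=0.0048
0.424 t=25.1 tray_red=89 tab=(np.float64(357.34), np.float64(231.97), 32) y=0.0029
0.442 t=25.7 tray_red=101 tab=(np.float64(357.19), np.float64(231.84), 31) y=0.0009
0.460 t=26.4 tray_red=255 tab=(np.float64(357.06), np.float64(232.5), 32) y=-0.0010
0.478 t=27.0 tray_red=232 tab=(np.float64(357.06), np.float64(232.5), 32) y=-0.0029
0.496 t=27.7 tray_red=184 tab=(np.float64(357.06), np.float64(232.5), 32) y=-0.0049
0.514 t=28.3 tray_red=198 tab=(np.float64(357.06), np.float64(232.5), 32) y=-0.0068
0.5140000000000001 (np.int32(194), (np.float64(357.06), np.float64(232.5), 32)) 29.1083
```

The tab's drops (230 → 231 → 232 → 232.5) point to three plums by 0.46 rad, though the baffle or scoop hides some. I'll check the picture before going on.

Run:
```python
import cv2,numpy as np
a=[cv2.resize(cv2.imread(f"pics/{n}.png")[60:260,230:480],None,fx=1.6,fy=1.45,interpolation=cv2.INTER_CUBIC) for n in("t442","d2")]
b=[cv2.resize(cv2.imread(f"pics/{n}.png")[60:260,230:480],None,fx=1.6,fy=1.45,interpolation=cv2.INTER_CUBIC) for n in("t298","t460")]
cv2.imwrite("pics/cmp.png",np.vstack([np.hstack(b),np.hstack(a)]))
```

```text
(no output)
```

View pics/cmp.png

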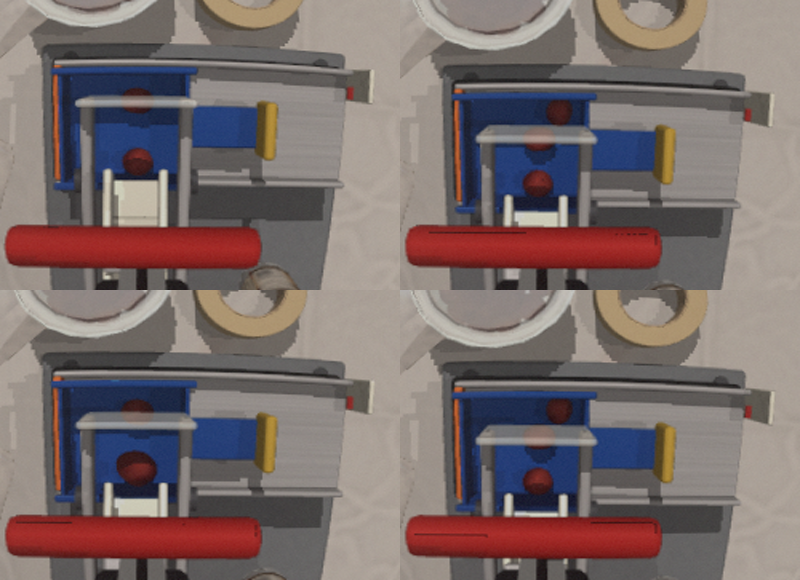

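The tray holds three plums, clear in t460 and d2, one of them behind the clear baffle. Now I bring the bar back gently, move clear and check both the tray and the scoop.

Run:
```python
from h import *
for th in(.38,.26,.13,0.02): tilt(th,.06)
bot.movel(W(0,.062,.236),.03); bot.pause(1.0); print(look()[:2])
bot.movel(W(0,.075,.36),.15); bot.goto(W(-.10,.02,.36),ATT); bot.pause(.3)
tr,y,ob,im=look("fin.png"); print(tr,y,ob["clock"])
for a,c in reds(im):
    p=S(wpx(*c,.15,ob))
    if abs(p[0])<.06 and abs(p[1])<.2: print(a,c.round(0),p.round(3))
_,im2=shot("top","top9.png"); z=cv2.resize(im2[155:240,285:380,::-1],(400,358),interpolation=cv2.INTER_CUBIC)
cv2.imwrite("pics/fin2.png",np.hstack([z,cv2.resize(im[50:290,150:418,::-1],(400,358),interpolation=cv2.INTER_CUBIC)]))
```

```text
(np.int32(355), (np.float64(357.06), np.float64(232.5), 32))
131 (np.float64(357.09), np.float64(232.55), 33) 34.1833
78 [258. 117.] [-0.031 -0.051  0.15 ]
53 [246. 131.] [-0.017 -0.035  0.15 ]
33 [246. 152.] [-0.016 -0.011  0.15 ]
1093 [209. 209.] [0.036 0.059 0.15 ]
104 [238. 256.] [0.003 0.121 0.15 ]
106 [240. 270.] [0.003 0.142 0.15 ]
```

View pics/fin2.png

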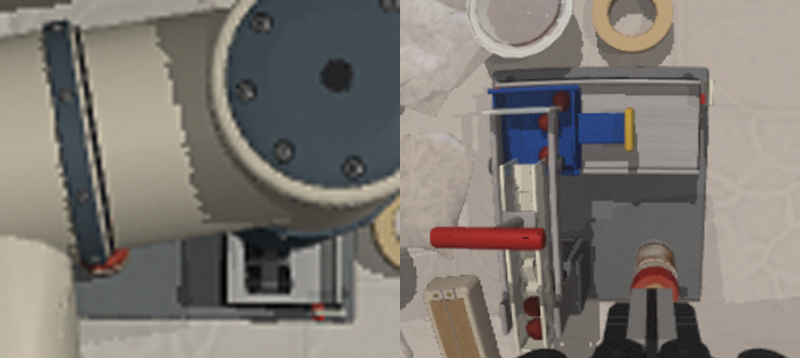

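Three plums are in the tray, two are at the scoop's tail, the scoop is level and the robot is clear of everything.

```bash
python3 -c "
from cell import order; print(order.finish_job())"
```

```text
the job is handed in; nothing more can be done
None
```

The job is handed in at about 34 s on the robot's clock: the tray is home against the orange stop and the scoop is back to level, with three plums counted in the tray and two still in the scoop; the scale reading (tab sink in the scene view) rose at each drop, but less at the third than at the first two.

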